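# Swap three overhauled machine parts between the bench stations

### The arm

A 7-joint arm with a two-finger parallel gripper is mounted at the origin on the work surface. World frame = base frame: x ahead of the robot, y to its left, z up, the work surface at z = 0. Lengths are in m, angles in rad, forces in N, time in s.
With the tool pointing down it reaches from about 0.425 to 0.875 m from the base axis. Payload 9.9 kg.
Tool frame: the origin (TCP) lies between the finger pads; the fingertips stand 19 mm ahead of it and the grasp point (between the pads) is the TCP (bot.tip_reach is the z of the fingertips in the tool frame, in m); z points along the fingers, y is the line along which they close (so a half turn about z gives the same grasp; the last joint's range is limited). The gripper opens to 85 mm and grips with 20 to 120 N. Pads are 22 mm wide; open, the fingers measure 114 mm over their backs; the gripper's body (76 mm by 85 mm) begins 54 mm behind the grasp point. The pads swing forward as they close: fully open they stand 13 mm farther back than shut.
Start: joints at [1.13, 0.576, 0.025, 1.437, -0.015, 1.129, -0.057], TCP at [0.236, -0.632, 0.25] pointing down, gripper open.
Joint ranges: [-2.76, 2.76], [-0.34, 2.15], [-1.52, 1.57], [0.19, 2.46], [-1.09, 4.23], [0.17, 1.99], [-2.82, 2.82]. Speed limits (rad/s): [2.22, 2.22, 3.01, 3.01, 3.14, 3.14, 3.14].

### API

Orientations are given as a rotation vector (axis times angle).
In Python, from workcell import bot, optics gives the robot as it stands.
- The arm moves only by the shell command python3 -m handwheel 'ROWS' [FORCE]. ROWS is a JSON object of lists of equal length, an entry for each row: "grip": the opening in per cent of the stroke, from 0 (shut) to 100 (fully open); "offset": the shift along the tool's x, y, z in units of 30 mm (1.0 is 30 mm), a list of three; "spin": the turn about the tool's z in units of 5 degrees (1.0 is 5 degrees). In form: {"grip": [grip, ...], "offset": [[tx, ty, tz], ...], "spin": [spin, ...]}. A call has 1 to 10 rows; each row shifts and turns the commanded pose from where the row before left it, along the tool's axes as they then stand; what a row does not reach is not made up. A row lasts 1/8 s, in which the tool goes at most 62.5 mm and 10.7 degrees, less where a joint would pass 70% of its speed; a pose out of reach is approached as far as the arm can. A call is refused whole if a number of a shift passes 1 or a number of a turn 1, either way. A call with a gripper value outside its range is refused whole. The fingers move at their own pace and stop on an object; FORCE is the grip in N (left out, the last holds). Time passes only in rows, so rows that do not move let the fingers close. It gives the time, the measured TCP pose, the force, the opening and the grip force at its end, in the units of the state.
- bot.read_state(): the state, without advancing time (a new reading comes with each control period).
- optics.grab_frame(name): name is "scene" or "top" or "wrist"; returns a dict with "color" (400x640x3 uint8, red, green, blue), "z_map" (400x640 float32, m along the optical axis (not along the pixel's ray), 0 where there is no reading), "fx", "fy", "cx", "cy" (pixels), "T" (4x4, takes a point from camera to world coordinates); the wrist camera has in their place "T_tool_cam" (4x4, takes a point from camera to tool coordinates, whose origin is the TCP and whose axes are the flange's). Camera axes: x right, y down, z forward; pixel columns grow to the right and rows downward; lengths in m; the calibration is good to about 2 mm. A picture is of the moment at which its call begins: read the wrist's pose just before it.
- bot.sign_off(): hands the job in; it is judged then, once.
Trained networks look in a picture, given as the dict that the camera call returned (one of the last four; its "shot" number tells which), for a name from the list of things; names that differ only in an ending like _2 or _b are one class to them, and where a whole thing is asked for, a point or a joint stands for the part that bears it (a point fixed in the world has none). Each returns a list of dicts, best first, with "score" (0 to 1); they miss things now and then, are a little off and sometimes report something else, mostly with a low value. They report only what shows in the picture. A call takes as long as a camera call. They do not tell look-alikes from the thing itself.
- optics.search_frame(name, picture): "bbox" ([centre column, centre row, width, height] in pixels, round what is visible of it).
- optics.cut_out(name, picture): "region" (400x640 bool, what is visible of it) and "bbox" ([centre column, centre row, width, height] in pixels, round what is visible of it).
The state is a dict: "clock": time; "joint_pos": joint angles; "joint_vel": joint speeds; "effort": joint torques, N m; "tool_pos": TCP position; "tcp_rot": TCP orientation; "contact_force": force on the tool from outside, world axes, zero at the start; "ft_torque": the same for the moment, N m; "gripper_width": finger opening in m; "gripper_force": force on a finger pad.
Only numpy, scipy, OpenCV 4.12 (cv2) and the standard library are available. Lean on these libraries where they do the work, as an engineer would, in place of code of your own. Each camera call takes 0.05 s, during which the arm holds its last target. There are 200 camera calls.

### The job

The three cleaned parts stand on the wrong stations: bring the piston, upright, to the middle of the scale's pan, the bearing block, on its foot, to the middle of the surface plate, and the gear, hub up, to the middle of the turntable. The bench top is oily, so no part may ever touch it; let a part that has to wait stand on the empty rubber mat, which ends up empty again. Leave the oil can and the mug where they stand.

Things in the scene. Friction and masses are not known exactly. Their poses are not given: they have to be found in the camera images.
- piston: Loose aluminium engine piston: a plain upright cylinder, diameter 52, height 62, with three dark ring grooves near the top; about 0.3 kg. Origin: centre of its flat underside; z up along its axis. Starts upright on the surface plate. Can be gripped across its diameter at any yaw.
- gear: Loose steel gear, about 0.35 kg, standing hub up: toothed disc of diameter 69, 20 thick, at the bottom, on it a round hub of diameter 30 that reaches to height 55 (dark bore mark on top). Origin: centre of the flat underside of the disc; z up along the hub. Starts on the scale's pan. Grip the hub, above the disc, at any yaw.
- block: Loose dark cast-iron pillow (bearing) block, about 0.45 kg: foot 86 (x) by 36 (y) by 14 high, on its middle a round-topped housing 54 wide (x) and 30 thick (y, flat parallel faces with a steel bearing), top at height 64. Origin: centre of the foot's underside; z up, x along the foot. Same when turned half round. Starts on the turntable. Grip the housing across y, above the foot.
- scale: Fixed bench scale: grey plastic housing 118 (x) by 92 (y) by 18 high with a square steel pan 86 by 86 on it, whose top is at height 24; a small display strip shows on the -x side of the pan. Does not give under load. Origin: on the bench straight below the middle of the pan; z up. The piston's station.
- plate: Fixed square grey surface plate 100 by 100 on four rubber feet, flat top at height 26. Origin: on the bench below its middle; z up, x and y along its edges. The bearing block's station.
- turntable: Fixed round steel turntable (locked, does not turn), diameter 100, flat top at height 24 with six radial dark lines. Origin: on the bench below its middle; z up. The gear's station.
- mat: Fixed square black ribbed rubber mat 100 by 100, 12 thick, flat top at height 12; empty at the start. Origin: on the bench below its middle; z up. The free waiting spot.
- oil_can: Loose round steel can with a paper label, diameter 52, height 95, standing on the bench. Origin: centre of its underside. Bystander, to be left alone.
- mug: Loose white mug, diameter 72, height 85, handle at its +y side, standing on the bench. Origin: centre of its underside. Bystander, to be left alone.
- table: The fixed bench, a wooden work top at z = 0 reaching under everything; nothing clean may touch it.
Mind the look-alikes: they are no part of the job. What is shaped like the turntable but purple or yellow is not meant.

How it is judged:
By the outcome, as a careful person would: the job done as asked, in the order asked, and still so for the second after the job is handed in, with the robot touching nothing.
It also fails if it takes over 112 s, if anything falls off the work surface, if the arm or the gripper's body presses on something with over 40 N, if the wrist force passes 120 N, or if a joint passes its speed limit or range.

## Working session

There is one attempt and no reset: what is moved stays moved. The work goes in short steps, Python scripts to look and compute and a shell command to move; the robot and the scene stay as the last step left them, time stands still between calls to the robot, and variables do not carry over. Pictures are saved under pics/ and viewed, at most 14 in all, crops included, and the job is handed in when it is done.

```bash
ls; mkdir -p pics
python3 - <<'E'
from workcell import bot, optics
import cv2,numpy as np
s=bot.read_state(); print(s['clock'],s['tool_pos'],s['tcp_rot'],s['gripper_width'])
for n in ['top','scene']:
    f=optics.grab_frame(n); cv2.imwrite(f'pics/{n}0.png',f['color'][:,:,::-1]); np.savez(f'/tmp/{n}.npz',**{k:v for k,v in f.items() if not isinstance(v,str)})
    print(n,f['fx'],f['cx'],f['cy'],f['T'].round(3).tolist())
    if n=='top':
        for o in ['piston','gear','block','scale','plate','turntable','mat','oil_can','mug']:
            for d in optics.search_frame(o,f)[:3]: print(o,round(d['score'],2),np.round(d['bbox'],1))
E
```

```text
pics
0.0 [ 0.23562602 -0.63207428  0.24944808] [-3.09013249e+00 -5.57270378e-01  6.10468366e-04] 0.08527503477840331
top 446.11087732777463 316.1359295745051 200.74118206040484 [[0.003, -0.996, 0.092, 0.439], [-1.0, -0.003, 0.005, 0.02], [-0.004, -0.092, -0.996, 1.193], [0.0, 0.0, 0.0, 1.0]]
piston 0.75 [237.5 235.5  22.6  21. ]
gear 0.76 [278.1 157.7  22.4  28.2]
block 0.9 [346.4 220.3  22.5  32.6]
scale 0.77 [280.1 165.1  36.2  47. ]
scale 0.54 [237.1 234.4  26.   21.4]
scale 0.33 [412.8 181.8  46.   42.2]
plate 0.81 [237.3 236.9  42.8  44.4]
plate 0.46 [345.5 223.4  34.4  36. ]
turntable 0.92 [346.2 222.   35.1  37.8]
turntable 0.84 [352.2 277.1  42.6  37.9]
turntable 0.83 [291.6 226.8  35.9  40.2]
mat 0.69 [413.5 178.7  49.2  45.6]
oil_can 0.96 [219.7 169.8  25.5  21.3]
oil_can 0.26 [345.8 221.6  31.5  36.9]
mug 0.71 [352.2 110.8  36.6  35.3]
scene 434.5356918911834 320.46016284421705 206.22484316777775 [[0.026, 0.696, -0.717, 1.344], [1.0, -0.009, 0.028, 0.008], [0.012, -0.718, -0.696, 0.806], [0.0, 0.0, 0.0, 1.0]]
```

View pics/top0.png

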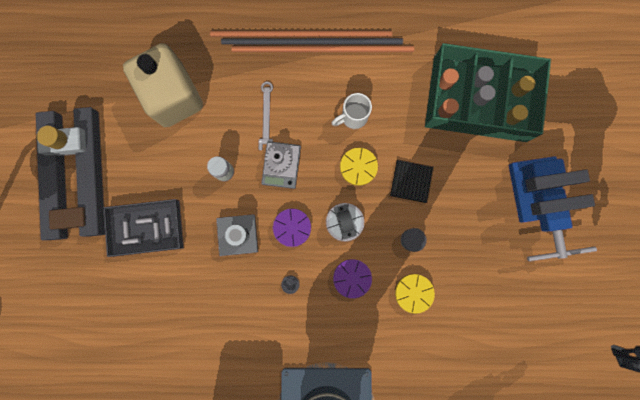

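View pics/scene0.png

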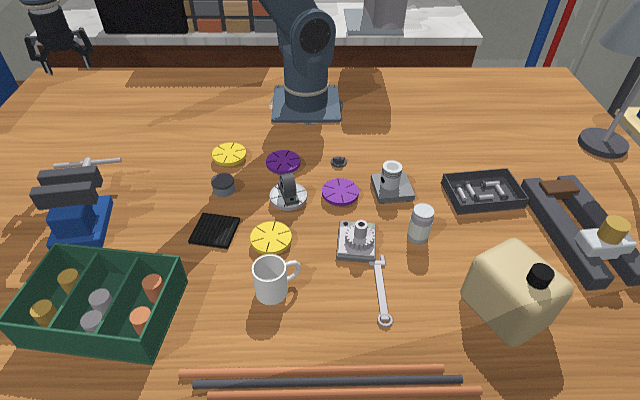

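The views show the scale with the gear (top image 280,165), the plate with the piston (237,236), the steel turntable with the block (345,222) and the empty mat (412,181). The purple and yellow discs are decoys. Next I'll measure from depth.

```bash
cat > h.py <<'E'
import numpy as np,cv2
from scipy.spatial.transform import Rotation as R
def cloud(f,T):
    v,u=np.mgrid[:400,:640]; z=f['z_map']
    P=np.stack([(u-f['cx'])*z/f['fx'],(v-f['cy'])*z/f['fy'],z],-1)
    W=P@T[:3,:3].T+T[:3,3]; W[z==0]=np.nan; return W
def sel(W,c,r,lo,hi):
    with np.errstate(invalid='ignore'):
        return W[(np.hypot(W[...,0]-c[0],W[...,1]-c[1])<r)&(W[...,2]>lo)&(W[...,2]<hi)]
def rect(p):
    (x,y),(w,h),a=cv2.minAreaRect((p[:,:2]*1000).astype(np.float32)); return np.round([x,y,w,h,a],1)
def circ(p):
    (x,y),r=cv2.minEnclosingCircle((p[:,:2]*1000).astype(np.float32)); return np.round([x,y,r],1)
E
python3 - <<'E'
from h import *
np.set_printoptions(suppress=True)
Ws={}
for n in ['top','scene']:
    f=dict(np.load(f'/tmp/{n}.npz')); Ws[n]=cloud(f,f['T'])
W=Ws['top']
px={'scale':(280,165),'plate':(237,236),'turn':(345,222),'mat':(412,181),'can':(220,169),'mug':(356,110)}
for k,(u,v) in px.items():
    c=W[v,u]; print(k,c.round(3))
    for n in Ws:
      for lo,hi in [(.007,.018),(.018,.032),(.04,.048),(.07,.095)]:
        p=sel(Ws[n],c,.075,lo,hi)
        if len(p)>15: print('  ',n,lo,len(p),(p.mean(0)*1000).round(1),'rect',rect(p),'circ',circ(p))
from workcell import bot; print(bot.tip_reach)
E
```

```text
scale [0.638 0.12  0.044]
   top 0.007 262 [620.4 116.7  15.5] rect [650.1 125.5 105.6 124.5  83.5] circ [643.5 119.6  70.7]
   top 0.018 725 [641.4 114.2  22.8] rect [644.9 118.6  90.3 116.7  82.7] circ [644.  119.1  69.5]
   top 0.04 335 [654.  124.4  43.9] rect [655.6 125.   67.   67.2  76. ] circ [656.6 124.5  34.7]
   top 0.07 111 [656.  124.4  78.5] rect [656.7 124.6  28.8  25.9   1.7] circ [656.5 124.7  14.9]
   scene 0.007 201 [676.9 115.3  14.7] rect [648.2 122.4  91.3 121.3  83. ] circ [646.3 122.7  71. ]
   scene 0.018 634 [664.4 113.7  23.7] rect [648.8 122.4  90.2 118.6  83.3] circ [648.  125.7  69.7]
   scene 0.04 338 [665.2 126.5  44.7] rect [659.7 127.9  67.1  63.6  80.6] circ [657.6 128.1  34.8]
   scene 0.07 127 [660.1 127.9  78.6] rect [658.  128.3  28.8  28.9  33.4] circ [657.2 127.5  15.6]
plate [0.453 0.22  0.088]
   top 0.007 16 [463.  182.9  12.6] rect [460.9 182.6  92.7   0.9   6. ] circ [460.9 182.7  46.4]
   top 0.018 1049 [457.5 231.5  26. ] rect [457.9 232.3  99.9 101.    5.8] circ [458.  231.1  68.6]
   top 0.07 367 [456.2 223.1  87.4] rect [455.5 224.3 
[... 2256 characters left out ...]
]
   top 0.018 103 [776.5 -67.6  24. ] rect [781.8 -68.   86.1  68.4  88.9] circ [776.3 -64.5  49. ]
   top 0.04 46 [784.9 -82.4  44.1] rect [781.7 -67.9  86.3  68.2  88.7] circ [776.1 -64.6  49.1]
   top 0.07 234 [779.3 -74.   80.8] rect [783.5 -69.9  89.7  71.2  85.6] circ [776.7 -67.2  49. ]
   scene 0.007 141 [792.2 -73.8  12.6] rect [785.4 -73.3  64.7  69.4  74.4] circ [785. -76.  36.]
   scene 0.018 260 [782.4 -66.4  25.1] rect [777.1 -70.7  69.5  88.   59.6] circ [779.3 -63.1  49.5]
   scene 0.04 147 [785.  -73.8  43.8] rect [776.8 -70.5  68.1  90.4  58.6] circ [777.2 -64.1  49.6]
   scene 0.07 475 [783.7 -72.9  79.9] rect [778.7 -74.   72.1  84.1  61.9] circ [779.4 -65.2  47.6]
0.019
```

```bash
python3 -m handwheel '{"grip":[100,100,100,100,100,100,100,100,100,100],"offset":[[1,-0.85,0],[1,-0.85,0],[1,-0.85,0],[1,-0.85,0],[1,-0.85,0],[1,-0.85,0],[1,-0.85,0],[1,-0.85,0],[1,-0.85,0],[1,-0.85,0]],"spin":[0.08,0.08,0.08,0.08,0.08,0.08,0.08,0.08,0.08,0.08]}' 30
cat >> h.py <<'E'
def tool(s): 
    T=np.eye(4); T[:3,:3]=R.from_rotvec(s['tcp_rot']).as_matrix(); T[:3,3]=s['tool_pos']; return T
def wrist(name=None):
    from workcell import bot,optics
    s=bot.read_state(); f=optics.grab_frame('wrist')
    if name: cv2.imwrite(f'pics/{name}.png',f['color'][:,:,::-1])
    return s,f,cloud(f,tool(s)@f['T_tool_cam'])
def go(s,x,y,z=None,yaw=None):
    """rows needed: tool-axes shift in 30mm units (with current axes), spin in 5deg units; yaw = world dir (deg) of the tool y axis"""
    T=tool(s); d=np.array([x,y,T[2,3] if z is None else z])-T[:3,3]
    ya=np.degrees(np.arctan2(T[1,1],T[0,1])); 
    print('pos',T[:3,3].round(4),'tooly yaw',ya.round(2),'tilt',np.round(T[:2,2],4),'units',(T[:3,:3].T@d/.03).round(3),'' if yaw is None else 'spin %.2f'%((((ya-yaw+90)%180)-90)/5))
E
python3 - <<'E'
from h import *
s,f,W=wrist('w1'); go(s,.657,.126); print(f['T_tool_cam'].round(3).tolist(),np.nanmin(W.reshape(-1,3),0),np.nanmax(W.reshape(-1,3),0))
E
```

```text
clock: 1.8
tool_pos: [0.4391, -0.294, 0.2506]
tcp_rot: [3.109, 0.449, 0.001]
contact_force: [0.4, 0.2, -0.3]
gripper_width: 0.0852
gripper_force: 0.0
pos [ 0.4391 -0.294   0.2506] tooly yaw -73.57 tilt [ 0.0005 -0.0003] units [ 1.0926e+01 -1.1374e+01 -1.0000e-03] 
[[0.001, -0.953, -0.302, 0.078], [1.0, 0.001, -0.0, 0.001], [0.001, -0.302, 0.953, -0.123], [0.0, 0.0, 0.0, 1.0]] [-0.02717457 -0.91135763 -0.00423623] [0.71146859 0.10741341 0.3292824 ]
```

View pics/w1.png

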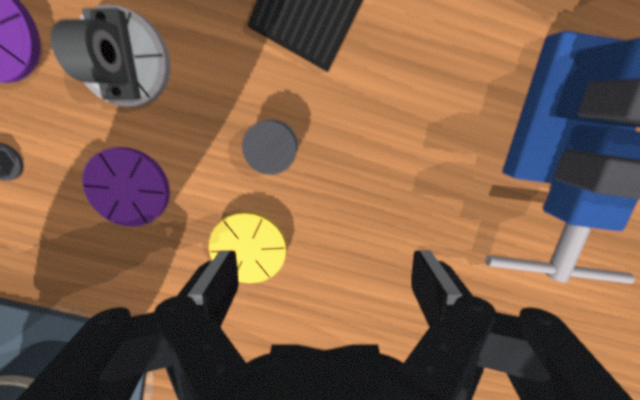

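The wrist view shows the block on the turntable at the upper left (110,60), the mat's corner at the top (305,20) and decoys below. Now I'll move over to the gear.

```bash
python3 -m handwheel '{"grip":[100,100,100,100,100,100,100,100,100,100],"offset":[[0.95,-1,0],[0.95,-1,0],[0.95,-1,0],[0.95,-1,0],[0.95,-1,0],[0.95,-1,0],[0.95,-1,0],[0.95,-1,0],[0.95,-1,0],[0.95,-1,0]],"spin":[0,0,0,0,0,0,0,0,0,0]}'
python3 - <<'E'
from h import *
s,f,W=wrist('w2'); go(s,.657,.126)
for nm,c,ranges in [('gear',(.657,.126),[(.018,.032),(.04,.048),(.072,.084)]),('piston',(.457,.226),[(.018,.032),(.075,.095)]),('turn',(.495,-.048),[(.018,.03),(.04,.048),(.07,.09)]),('mat',(.603,-.229),[(.007,.018)])]:
    for lo,hi in ranges:
        p=sel(W,c,.075,lo,hi)
        if len(p)>15: print(nm,lo,len(p),(p.mean(0)*1000).round(1),rect(p),circ(p))
E
```

```text
clock: 3.1
tool_pos: [0.6275, 0.0744, 0.2504]
tcp_rot: [3.109, 0.449, 0.0]
contact_force: [0.1, -0.3, 0.1]
gripper_width: 0.0853
gripper_force: 0.0
pos [0.6275 0.0744 0.2504] tooly yaw -73.56 tilt [ 0.0003 -0.0001] units [ 1.43  -1.373  0.   ] 
gear 0.018 3213 [655.1 114.5  22.6] [647.9 121.3  87.3 113.7  84.1] [648.3 122.4  68.1]
gear 0.04 2099 [660.1 125.7  43.4] [657.8 126.3  67.9  68.   63.4] [657.7 126.5  34.6]
gear 0.072 740 [658.3 126.3  78.3] [658.  126.5  29.   28.9  58.4] [657.8 126.4  14.9]
piston 0.018 2883 [484.6 238.   25.2] [459.8 233.9 100.4  99.9   5.5] [468.5 235.2  63.6]
piston 0.075 1758 [462.8 224.8  86.2] [459.4 227.   49.3  52.9  43.1] [458.7 226.5  26.8]
turn 0.018 1788 [500.6 -35.6  23.4] [495.9 -43.4  91.6  92.1  30.7] [494.5 -48.3  50.4]
turn 0.04 124 [511.6 -38.5  44.3] [498.9 -35.3  25.9  58.8  76.8] [496.1 -47.1  29.4]
turn 0.07 1027 [501.9 -44.8  81.9] [495.2 -47.9  51.6  30.7  16.5] [495.  -47.2  29.2]
mat 0.007 5082 [ 606.6 -226.1   11.1] [ 604.2 -228.2  101.4  100.1   78.9] [ 604.6 -227.9   69.3]
```

View pics/w2.png

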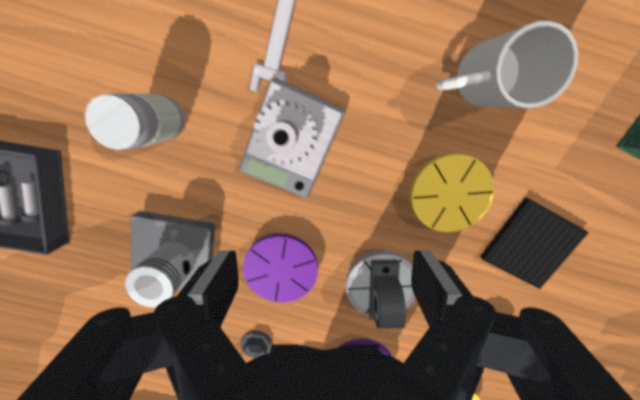

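The wrist view shows the gear on the pan at (282,137), the display strip at (270,175), the wrench at the pan's edge, the mug at (530,65) and the can at (130,122). I'll descend on the hub.

```bash
python3 -m handwheel '{"grip":[100,100,100,100,100,100,100,100,100,100],"offset":[[0.73,-0.7,0],[0.73,-0.7,0],[0,0,1],[0,0,1],[0,0,1],[0,0,1],[0,0,1],[0,0,0.6],[0,0,0.4],[0,0,0]],"spin":[0,0,0,0,0,0,0,0,0,0]}'
python3 - <<'E'
from h import *
from workcell import bot
go(bot.read_state(),.658,.1265,.069)
E
```

```text
clock: 4.4
tool_pos: [0.6569, 0.1259, 0.07]
tcp_rot: [3.109, 0.449, -0.001]
contact_force: [0.2, -0.5, 0.5]
gripper_width: 0.0855
gripper_force: 0.0
pos [0.6569 0.1259 0.07  ] tooly yaw -73.56 tilt [-0.0007 -0.0002] units [ 0.041 -0.007  0.032]
```

```bash
python3 -m handwheel '{"grip":[20,10,10,10,10,10,10,10],"offset":[[0.04,0,0],[0,0,0],[0,0,0],[0,0,0],[0,0,0],[0,0,0],[0,0,0],[0,0,-0.3]],"spin":[0,0,0,0,0,0,0,0]}' 50
```

```text
clock: 5.4
tool_pos: [0.6573, 0.1262, 0.0787]
tcp_rot: [3.109, 0.449, -0.003]
contact_force: [-0.1, 0.1, -4.2]
gripper_width: 0.0287
gripper_force: 49.6
```

```bash
python3 -m handwheel '{"grip":[10,10,10,10,10,10,10,10],"offset":[[0,0,-1],[0,0,-1],[0,0,-1],[0,0,-1],[-0.5,0.98,0],[-0.5,0.98,0],[-0.5,0.98,0],[0,0,0]],"spin":[0,0,0,0,0,0,0,0]}'
python3 - <<'E'
from h import *
s,f,W=wrist('w3'); go(s,.604,-.228); np.savez('/tmp/w3.npz',W=W,color=f['color'])
for lo,hi in [(.014,.0205),(.0215,.03),(.03,.1)]:
    p=sel(W,(.655,.12),.075,lo,hi)
    if len(p)>15: print(lo,len(p),(p.mean(0)*1000).round(1),rect(p),circ(p))
p=sel(W,(.655,.12),.09,.012,.03); print(np.histogram(p[:,2],np.arange(.012,.031,.001)))
u=(W[...,2]>.02)&(np.hypot(W[...,0]-.655,W[...,1]-.12)<.02); print(np.argwhere(u).mean(0))
E
```

```text
clock: 6.4
tool_pos: [0.6391, 0.0245, 0.1993]
tcp_rot: [3.108, 0.441, -0.003]
contact_force: [0.1, 0.8, -4.4]
gripper_width: 0.0289
gripper_force: 50.1
pos [0.6391 0.0245 0.1993] tooly yaw -73.85 tilt [-0.0013 -0.0027] units [-3.466  7.76   0.024] 
0.014 2633 [628.4 119.   17.4] [647.5 121.   91.8 117.5  83.1] [649.8 120.7  70.7]
0.0215 7592 [660.3 120.   23.4] [658.3 119.8  85.9  86.   83.1] [658.4 119.7  59.4]
(array([  24,   47,  118,  206,  573,  939,  657,  158,   31,  263, 1874,
       3876, 1517,  113,    0,    0,    0,    0]), array([0.012, 0.013, 0.014, 0.015, 0.016, 0.017, 0.018, 0.019, 0.02 ,
       0.021, 0.022, 0.023, 0.024, 0.025, 0.026, 0.027, 0.028, 0.029,
       0.03 ]))
[138.26651306 235.17665131]
```

View pics/w3.png

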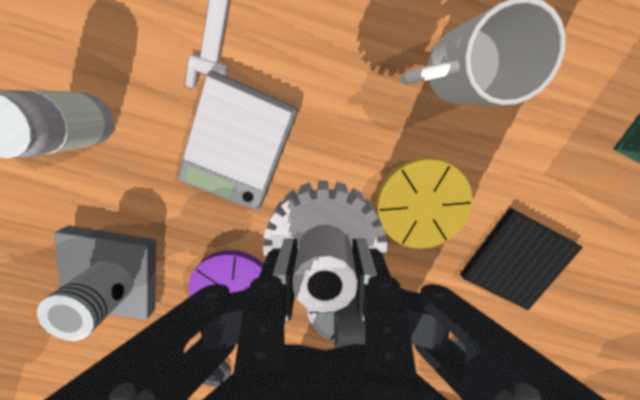

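The pan is empty and the gear hangs upright in the gripper at (325,285). Now to the mat.

```bash
python3 -m handwheel '{"grip":[10,10,10,10,10,10,10,10,10,10],"offset":[[-0.43,0.97,0],[-0.43,0.97,0],[-0.43,0.97,0],[-0.43,0.97,0],[-0.43,0.97,0],[-0.43,0.97,0],[-0.43,0.97,0],[-0.43,0.97,0],[0,0,1],[0,0,1]],"spin":[0,0,0,0,0,0,0,0,0,0]}'
python3 - <<'E'
from h import *
from workcell import bot
go(bot.read_state(),.604,-.228,.059)
E
```

```text
clock: 7.7
tool_pos: [0.6073, -0.2228, 0.1388]
tcp_rot: [-3.109, -0.45, -0.001]
contact_force: [-0.8, 0.5, -5.3]
gripper_width: 0.0287
gripper_force: 50.6
pos [ 0.6073 -0.2228  0.1388] tooly yaw -73.54 tilt [0.0007 0.0006] units [-0.158  0.136  2.658]
```

```bash
python3 -m handwheel '{"grip":[10,10,10,10,10],"offset":[[-0.08,0.07,0.9],[-0.08,0.07,0.9],[0,0,0.6],[0,0,0.25],[0,0,0]],"spin":[0,0,0,0,0]}'
python3 - <<'E'
from h import *
from workcell import bot
go(bot.read_state(),.604,-.228,.058)
E
```

```text
clock: 8.32
tool_pos: [0.6041, -0.2283, 0.0602]
tcp_rot: [-3.109, -0.45, -0.001]
contact_force: [-0.2, -0.3, -4.1]
gripper_width: 0.0287
gripper_force: 50.6
pos [ 0.6041 -0.2283  0.0602] tooly yaw -73.52 tilt [0.0007 0.0001] units [ 0.002 -0.011  0.074]
```

```bash
python3 -m handwheel '{"grip":[10,10,10],"offset":[[0,0,0.05],[0,0,0.03],[0,0,0]],"spin":[0,0,0]}'
```

```text
clock: 8.7
tool_pos: [0.6044, -0.2288, 0.0591]
tcp_rot: [3.109, 0.449, 0.003]
contact_force: [-2.0, 1.6, 6.4]
gripper_width: 0.0285
gripper_force: 51.7
```

```bash
python3 -m handwheel '{"grip":[50,80,100,100,100,100,100,100,100,100],"offset":[[0,0,0],[0,0,0],[0,0,0],[0,0,-1],[0,0,-1],[0,0,-1],[0,0,-1],[0,0,-0.7],[0,-1,0],[0,-1,0]],"spin":[0,0,0,0,0,0,0,0,0,0]}'
python3 -m handwheel '{"grip":[100,100,100,100,100,100,100,100,100,100],"offset":[[-0.03,-1,0],[-0.03,-1,0],[-0.03,-1,0],[-0.03,-1,0],[-0.03,-1,0],[-0.03,-1,0],[-0.03,-1,0],[-0.03,-1,0],[-0.03,-1,0],[-0.03,-1,0]],"spin":[0,0,0,0,0,0,0,0,0,0]}'
python3 - <<'E'
from h import *
s,f,W=wrist('w4'); go(s,.459,.2267)
for nm,c,lo,hi in [('gear',(.604,-.228),.07,.08),('gear',(.604,-.228),.025,.04),('piston',(.457,.226),.08,.095),('blocktop',(.495,-.048),.07,.095),('mat',(.604,-.228),.008,.017)]:
    p=sel(W,c,.075,lo,hi)
    if len(p)>15: print(nm,lo,len(p),(p.mean(0)*1000).round(1),rect(p),circ(p))
E
```

```text
clock: 9.95
tool_pos: [0.5863, -0.1709, 0.1986]
tcp_rot: [3.109, 0.448, 0.001]
contact_force: [0.9, 1.1, -0.9]
gripper_width: 0.0852
gripper_force: 0.0
clock: 11.2
tool_pos: [0.4926, 0.1148, 0.1985]
tcp_rot: [-3.109, -0.449, -0.0]
contact_force: [0.1, 0.8, 0.1]
gripper_width: 0.0856
gripper_force: 0.0
pos [0.4926 0.1148 0.1985] tooly yaw -73.56 tilt [0.0003 0.0001] units [-0.02  -3.895 -0.   ] 
piston 0.08 3105 [459.7 225.3  87.2] [458.  226.1  51.6  51.9  65.5] [458.2 226.4  26.5]
blocktop 0.07 2096 [498.5 -44.   81.6] [494.8 -47.9  50.1  32.3  17.5] [494.7 -47.7  29. ]
mat 0.008 1848 [ 583.  -192.3   11.1] [ 577.8 -188.8   90.8   45.6   33.9] [ 590.4 -207.5   45.4]
```

```bash
python3 -m handwheel '{"grip":[100,100,100,100,100,100,100,100,100,100],"offset":[[-0.02,-1,0],[-0.02,-1,0],[0,-1,0],[0,-0.89,0],[0,0,0.9],[0,0,1],[0,0,1],[0,0,1],[0,0,0.65],[0,0,0]],"spin":[0,0,0,0,0,0,0,0,0,0]}'
python3 - <<'E'
from h import *
from workcell import bot
go(bot.read_state(),.4585,.2265,.062)
E
```

```text
clock: 12.5
tool_pos: [0.4581, 0.2251, 0.0608]
tcp_rot: [3.108, 0.449, -0.004]
contact_force: [-0.5, 0.3, 0.5]
gripper_width: 0.0852
gripper_force: 0.0
pos [0.4581 0.2251 0.0608] tooly yaw -73.55 tilt [-0.0022 -0.0013] units [ 0.025 -0.042 -0.038]
```

```bash
python3 -m handwheel '{"grip":[60,45,45,45,45,45,45,45],"offset":[[0.02,-0.04,0],[0,0,0],[0,0,0],[0,0,0],[0,0,0],[0,0,-0.3],[0,0,-1],[0,0,0]],"spin":[0,0,0,0,0,0,0,0]}' 50
python3 - <<'E'
from h import *
from workcell import bot
go(bot.read_state(),.6583,.1198,.2)
E
```

```text
clock: 13.5
tool_pos: [0.4601, 0.2273, 0.103]
tcp_rot: [-3.108, -0.449, -0.006]
contact_force: [0.6, -1.0, -3.4]
gripper_width: 0.0511
gripper_force: 53.2
pos [0.4601 0.2273 0.103 ] tooly yaw -73.57 tilt [0.0033 0.0019] units [ 5.337  5.303 -3.218]
```

```bash
python3 -m handwheel '{"grip":[45,45,45,45,45,45,45,45,45,45],"offset":[[0,0,-1],[0.9,0.9,0],[0.9,0.9,0],[0.9,0.9,0],[0.9,0.9,0],[0.9,0.9,0],[0.84,0.8,0],[0,0,0.8],[0,0,0.8],[0,0,0]],"spin":[0,0,0,0,0,0,0,0,0,0]}'
python3 - <<'E'
from h import *
s,f,W=wrist('w5'); go(s,.6583,.1198,.06)
for nm,c,lo,hi in [('piston',tuple(s['tool_pos'][:2]),s['tool_pos'][2]+.015,s['tool_pos'][2]+.035),('plate',(.4596,.234),.022,.03),('gear',(.604,-.228),.06,.073),('gear',(.604,-.228),.025,.04)]:
    p=sel(W,c,.075,lo,hi)
    if len(p)>15: print(nm,lo,len(p),(p.mean(0)*1000).round(1),rect(p),circ(p))
E
```

```text
clock: 14.75
tool_pos: [0.6557, 0.1191, 0.0802]
tcp_rot: [3.109, 0.449, -0.008]
contact_force: [-0.2, 0.1, -3.6]
gripper_width: 0.0513
gripper_force: 53.7
pos [0.6557 0.1191 0.0802] tooly yaw -73.55 tilt [-0.0051 -0.0012] units [0.092 0.003 0.674] 
piston 0.09523470880150954 14367 [661.3 120.1 105. ] [658.  120.4  44.4 114.6   9.5] [667.8 122.   57.7]
plate 0.022 1175 [493.3 263.6  25.1] [490.8 237.5  41.  100.8   6.4] [487.6 237.4  52.7]
```

View pics/w5.png

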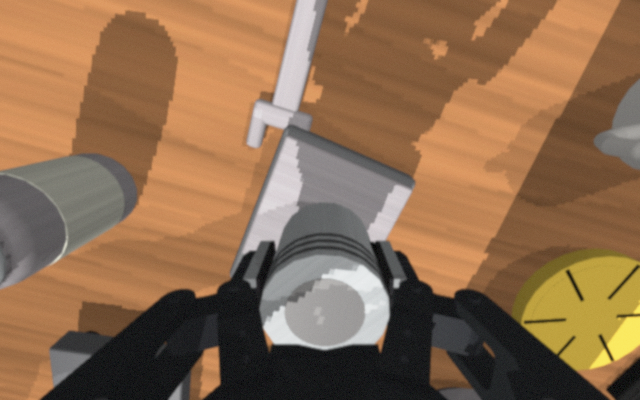

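The piston hangs upright over the pan at (325,290). I'll lower it.

```bash
python3 -m handwheel '{"grip":[45,45,45,45,45,45],"offset":[[0.09,0,0.3],[0,0,0.25],[0,0,0.07],[0,0,0],[0,0,0.03],[0,0,0]],"spin":[0,0,0,0,0,0]}'
python3 - <<'E'
from h import *
from workcell import bot
go(bot.read_state(),.6583,.1198,.0588)
E
```

```text
clock: 15.55
tool_pos: [0.6603, 0.1204, 0.0636]
tcp_rot: [-3.109, -0.449, -0.0]
contact_force: [-1.0, -0.1, -4.2]
gripper_width: 0.0507
gripper_force: 53.7
pos [0.6603 0.1204 0.0636] tooly yaw -73.56 tilt [0.0003 0.0001] units [-0.071  0.001  0.16 ]
```

```bash
python3 -m handwheel '{"grip":[45,45,45],"offset":[[-0.05,0,0.06],[0,0,0.04],[0,0,0]],"spin":[0,0,0]}'
python3 -m handwheel '{"grip":[45,45,45],"offset":[[0,0,0.04],[0,0,0],[0,0,0]],"spin":[0,0,0]}'
```

```text
clock: 15.92
tool_pos: [0.6587, 0.12, 0.0612]
tcp_rot: [3.109, 0.449, 0.0]
contact_force: [-4.0, 0.1, 4.5]
gripper_width: 0.0514
gripper_force: 54.7
clock: 16.3
tool_pos: [0.6586, 0.1199, 0.0612]
tcp_rot: [3.109, 0.449, 0.001]
contact_force: [-7.5, -2.2, 14.9]
gripper_width: 0.0508
gripper_force: 55.6
```

```bash
python3 -m handwheel '{"grip":[60,80,100,100,100,100,100,100,100,100],"offset":[[0,0,0],[0,0,0],[0,0,0],[0,0,-1],[0,0,-1],[0,0,-1],[0,0,-1],[-1,0.56,0],[-1,0.56,0],[-1,0.56,0]],"spin":[0,0,0,0,0,0,0,0,0,0]}'
python3 - <<'E'
from h import *
s,f,W=wrist('w6'); go(s,.4948,-.0478)
for nm,c,lo,hi in [('piston',(.658,.12),.08,.09),('pan',(.658,.12),.0215,.03),('block',(.495,-.048),.055,.095),('turn',(.495,-.048),.02,.03),('plate',(.4596,.234),.022,.03),('gear',(.604,-.228),.06,.073),('gear',(.604,-.228),.025,.04)]:
    p=sel(W,c,.075,lo,hi)
    if len(p)>15: print(nm,lo,len(p),(p.mean(0)*1000).round(1),rect(p),circ(p))
E
```

```text
clock: 17.55
tool_pos: [0.5861, 0.0455, 0.1792]
tcp_rot: [3.109, 0.449, 0.0]
contact_force: [1.0, -0.0, -0.4]
gripper_width: 0.0854
gripper_force: 0.0
pos [0.5861 0.0455 0.1792] tooly yaw -73.55 tilt [ 0.0002 -0.0001] units [-3.798e+00  2.121e+00 -1.000e-03] 
piston 0.08 4850 [657.5 118.5  85.4] [656.9 118.6  51.4  51.6  74.6] [656.9 118.7  26.1]
pan 0.0215 5017 [663.5 109.9  23.4] [658.1 119.9  85.8  85.9  83.1] [658.  120.   59.5]
block 0.055 2230 [504.3 -43.2  77.5] [494.4 -48.   55.5  30.9  16.8] [494.1 -47.7  30.9]
turn 0.02 2341 [498.1 -29.   23.6] [494.4 -40.5  92.   85.4  27.7] [494.  -48.8  50.4]
plate 0.022 8601 [462.5 233.9  25.4] [459.2 234.  100.5 100.9   5.9] [459.4 234.2  69.3]
gear 0.06 944 [ 604.8 -225.9   65.4] [ 604.  -227.7   30.4   28.2   28.9] [ 604.4 -228.    16.1]
gear 0.025 2602 [ 607.1 -220.1   31.1] [ 604.7 -227.    66.4   68.6   81.9] [ 603.9 -229.2   35.9]
```

View pics/w6.png

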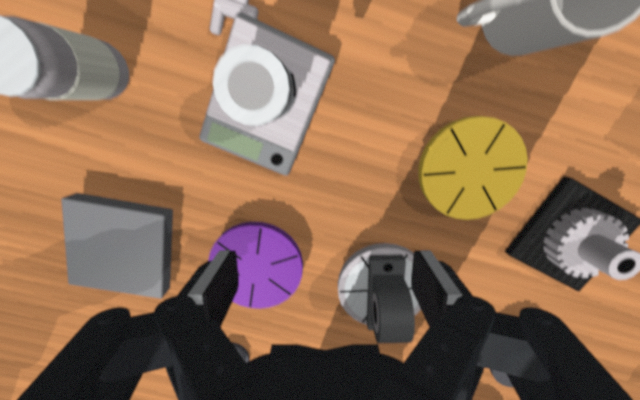

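The piston stands upright at the pan's middle (252,85), the plate is empty (117,245), and the gear is upright on the mat (590,245). Next is the block.

```bash
python3 -m handwheel '{"grip":[100,100,100,100,100,100,100,100,100,100],"offset":[[-0.95,0.53,0],[-0.95,0.53,0],[-0.95,0.53,0],[-0.95,0.54,0],[0,0,1],[0,0,1],[0,0,1],[0,0,0.5],[0,0,0.2],[0,0,0]],"spin":[0,0,0,0,0,0,0,0,0,0]}'
python3 - <<'E'
from h import *
s,f,W=wrist('w7'); go(s,.4945,-.0479,.066)
E
```

```text
clock: 18.85
tool_pos: [0.4958, -0.0473, 0.0684]
tcp_rot: [3.109, 0.449, 0.0]
contact_force: [-0.6, -1.4, 0.8]
gripper_width: 0.0855
gripper_force: 0.0
pos [ 0.4958 -0.0473  0.0684] tooly yaw -73.55 tilt [ 0.0003 -0.    ] units [-0.047  0.007  0.081]
```

View pics/w7.png

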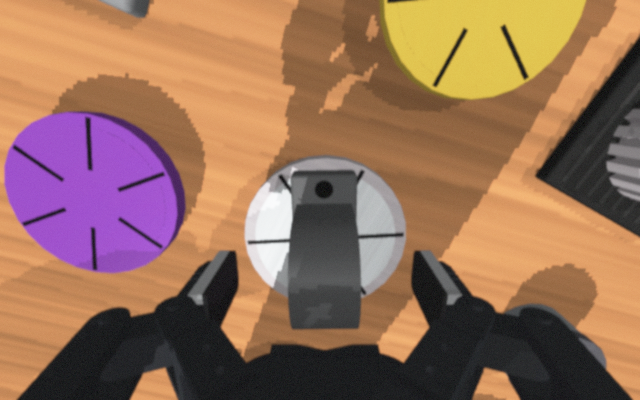

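The block's housing sits centred and aligned between the pads at (325,265). I'll close on it.

```bash
python3 -m handwheel '{"grip":[40,20,20,20,20,20,20,20,20,20],"offset":[[-0.03,0,0.05],[0,0,0],[0,0,0],[0,0,0],[0,0,0],[0,0,0],[0,0,-0.3],[0,0,-1],[0,0,-1],[0,0,0]],"spin":[0,0,0,0,0,0,0,0,0,0]}' 60
python3 - <<'E'
from h import *
s,f,W=wrist('w8'); go(s,.4593,.234,.066,-84.1+.2)
E
```

```text
clock: 20.15
tool_pos: [0.4957, -0.0477, 0.1376]
tcp_rot: [3.109, 0.449, 0.006]
contact_force: [-0.3, -1.1, -3.3]
gripper_width: 0.0293
gripper_force: 60.1
pos [ 0.4957 -0.0477  0.1376] tooly yaw -73.58 tilt [ 0.0037 -0.0001] units [ 1.484 -9.352  2.382] spin 2.06
```

```bash
python3 -m handwheel '{"grip":[20,20,20,20,20,20,20,20,20,20],"offset":[[0.15,-0.94,0],[0.15,-0.94,0],[0.15,-0.94,0],[0.15,-0.94,0],[0.15,-0.94,0],[0.15,-0.94,0],[0.15,-0.94,0],[0.15,-0.94,0],[0.15,-0.94,0],[0.14,-0.89,0]],"spin":[0,0,0,0,0,0,0,0,0,0]}'
python3 -m handwheel '{"grip":[20,20,20,20,20,20],"offset":[[0,0,0],[0,0,0.4],[0,0,0.7],[0,0,0.7],[0,0,0],[0,0,0]],"spin":[0.7,0.7,0.66,0,0,0]}'
python3 - <<'E'
from h import *
s,f,W=wrist('w9'); go(s,.4593,.234,.069,-84.1+.2)
z=s['tool_pos'][2]
for nm,lo,hi in [('plate',.022,.03),('foot',z-.033,z-.02),('top',z+.01,z+.03)]:
    p=sel(W,(.4593,.234),.075,lo,hi)
    if len(p)>15: print(nm,lo,len(p),(p.mean(0)*1000).round(1),rect(p))
E
```

```text
clock: 21.45
tool_pos: [0.4571, 0.2347, 0.1343]
tcp_rot: [3.108, 0.45, -0.004]
contact_force: [0.8, 0.7, -3.0]
gripper_width: 0.0295
gripper_force: 60.0
clock: 22.2
tool_pos: [0.458, 0.234, 0.0816]
tcp_rot: [3.137, 0.168, -0.001]
contact_force: [1.1, -0.4, -3.1]
gripper_width: 0.0292
gripper_force: 60.0
pos [0.458  0.234  0.0816] tooly yaw -83.86 tilt [-0.0006 -0.0004] units [0.044 0.003 0.421] spin 0.01
plate 0.022 10905 [479.2 237.1  25.3] [463.9 234.7  90.6 100.3   6. ]
foot 0.048631255790567846 2450 [490.6 237.2  52.5] [487.6 237.1  25.4  36.1   8.1]
top 0.09163125579056784 8568 [464.2 234.1 100.6] [458.8 234.   42.   91.9   4.5]
```

View pics/w9.png

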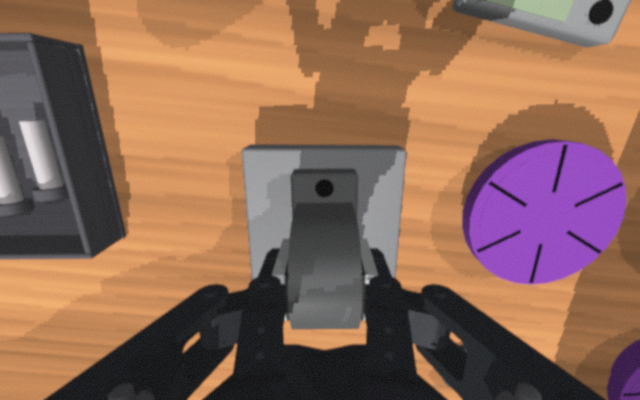

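The block is aligned over the plate (325,230). Lowering it.

```bash
python3 -m handwheel '{"grip":[20,20,20,20],"offset":[[0.05,0,0.25],[0,0,0.1],[0,0,0.03],[0,0,0]],"spin":[0,0,0,0]}'
python3 -m handwheel '{"grip":[20,20,20],"offset":[[0,0,0.05],[0,0,0],[0,0,0]],"spin":[0,0,0]}'
```

```text
clock: 22.75
tool_pos: [0.4596, 0.2342, 0.0703]
tcp_rot: [3.137, 0.168, -0.0]
contact_force: [1.0, 0.2, -3.1]
gripper_width: 0.0295
gripper_force: 60.1
clock: 23.12
tool_pos: [0.4597, 0.2343, 0.0691]
tcp_rot: [-3.137, -0.168, -0.001]
contact_force: [-0.8, -1.0, 2.9]
gripper_width: 0.0295
gripper_force: 60.9
```

```bash
python3 -m handwheel '{"grip":[40,70,100,100,100,100,100,100,100,100],"offset":[[0,0,0],[0,0,0],[0,0,0],[0,0,-1],[0,0,-1],[0,0,-1],[0,0,-1],[0,0,-0.4],[0.2,1,0],[0.2,1,0]],"spin":[0,0,0,0,0,0,0,0,0,0]}'
python3 - <<'E'
from h import *
s,f,W=wrist('w10')
for nm,lo,hi in [('plate',.022,.03),('foot',.036,.044),('top',.055,.095)]:
    p=sel(W,(.4593,.234),.075,lo,hi)
    if len(p)>15: print(nm,lo,len(p),(p.mean(0)*1000).round(1),rect(p))
E
python3 -m handwheel '{"grip":[100,100,100,100,100,100,100,100,100,100],"offset":[[0.2,1,0],[0.2,1,0],[0.2,1,0],[0.2,1,0],[0.2,1,0],[0.2,1,0],[0.2,1,0],[0.2,1,0],[0.2,1,0],[0.2,1,0]],"spin":[0,0,0,0,0,0,0,0,0,0]}'
python3 - <<'E'
from h import *
s,f,W=wrist('w11'); go(s,.6042,-.228,.057)
for nm,c,lo,hi in [('gear',(.604,-.228),.06,.073),('gear',(.604,-.228),.025,.04),('mat',(.604,-.228),.006,.018),('turn',(.494,-.048),.02,.03)]:
    p=sel(W,c,.075,lo,hi)
    if len(p)>15: print(nm,lo,len(p),(p.mean(0)*1000).round(1),rect(p),circ(p))
E
```

```text
clock: 24.38
tool_pos: [0.4778, 0.1753, 0.2003]
tcp_rot: [3.137, 0.17, -0.001]
contact_force: [-0.2, -0.9, -0.3]
gripper_width: 0.0857
gripper_force: 0.0
plate 0.022 5023 [468.  230.4  25.4] [459.1 234.8 100.2  99.4   5.6]
foot 0.036 1000 [478.2 231.   39.3] [459.4 233.4  85.2  36.2   7.5]
top 0.055 2449 [465.5 232.4  81.2] [459.1 233.5  54.2  31.1   6.9]
clock: 25.68
tool_pos: [0.5696, -0.1168, 0.1999]
tcp_rot: [-3.137, -0.168, 0.002]
contact_force: [0.2, -0.1, 0.7]
gripper_width: 0.0854
gripper_force: 0.0
pos [ 0.5696 -0.1168  0.1999] tooly yaw -83.86 tilt [-0.0013  0.0002] units [0.755 3.809 4.761] 
gear 0.06 957 [ 604.7 -228.2   66. ] [ 604.2 -229.    29.2   29.2   30.6] [ 604.  -229.2   15.1]
gear 0.025 2456 [ 607.5 -222.9   31.2] [ 604.1 -229.4   68.6   69.     6.9] [ 603.9 -229.4   35. ]
mat 0.006 5131 [ 609.4 -221.2   11.3] [ 603.8 -228.6  100.3  100.1   78.7] [ 604.  -228.3   69.2]
turn 0.02 5518 [498.  -50.9  23.6] [495.4 -50.8  99.6  94.9  47.2] [493.6 -49.2  50.2]
```

```bash
python3 -m handwheel '{"grip":[100,100,100,100,100,100,100,100,100,100],"offset":[[0.19,0.96,0],[0.19,0.96,0],[0.19,0.96,0],[0.19,0.96,0],[0,0,1],[0,0,1],[0,0,1],[0,0,1],[0,0,0.7],[0,0,0]],"spin":[0,0,0,0,0,0,0,0,0,0]}'
python3 - <<'E'
from h import *
from workcell import bot
go(bot.read_state(),.604,-.229,.059)
E
```

```text
clock: 26.98
tool_pos: [0.6033, -0.2273, 0.0575]
tcp_rot: [-3.135, -0.169, 0.006]
contact_force: [-0.4, -0.3, -0.1]
gripper_width: 0.0857
gripper_force: 0.0
pos [ 0.6033 -0.2273  0.0575] tooly yaw -83.85 tilt [-0.0042  0.0014] units [ 0.018  0.057 -0.05 ]
```

```bash
python3 -m handwheel '{"grip":[20,10,10,10,10,10,10,10,10,10],"offset":[[0.02,0.05,0],[0,0,0],[0,0,0],[0,0,0],[0,0,0],[0,0,0],[0,0,-0.3],[0,0,-1],[0,0,-1],[0,0,0]],"spin":[0,0,0,0,0,0,0,0,0,0]}' 50
python3 - <<'E'
from h import *
s,f,W=wrist('w12'); go(s,.494,-.049,.07)
E
```

```text
clock: 28.22
tool_pos: [0.6067, -0.2301, 0.1312]
tcp_rot: [3.136, 0.168, 0.006]
contact_force: [0.3, 0.1, -4.9]
gripper_width: 0.0283
gripper_force: 50.1
pos [ 0.6067 -0.2301  0.1312] tooly yaw -83.87 tilt [ 0.0041 -0.0014] units [-3.098 -6.406  2.016]
```

```bash
python3 -m handwheel '{"grip":[10,10,10,10,10,10,10,10,10,10],"offset":[[-0.44,-0.91,0],[-0.44,-0.91,0],[-0.44,-0.91,0],[-0.44,-0.91,0],[-0.44,-0.91,0],[-0.44,-0.91,0],[-0.42,-0.91,0],[0,0,0.8],[0,0,0.7],[0,0,0]],"spin":[0,0,0,0,0,0,0,0,0,0]}'
python3 -m handwheel '{"grip":[10],"offset":[[0,0,0]],"spin":[0]}'
python3 - <<'E'
from h import *
s,f,W=wrist('w13'); go(s,.494,-.049,.0705)
E
```

```text
clock: 29.52
tool_pos: [0.4919, -0.0492, 0.0818]
tcp_rot: [-3.137, -0.169, 0.008]
contact_force: [-1.0, -0.2, -4.5]
gripper_width: 0.0285
gripper_force: 50.1
clock: 29.65
tool_pos: [0.4936, -0.0494, 0.0838]
tcp_rot: [-3.137, -0.168, 0.001]
contact_force: [-0.1, -0.2, -4.1]
gripper_width: 0.0285
gripper_force: 50.1
pos [ 0.4936 -0.0494  0.0838] tooly yaw -83.87 tilt [-0.0007  0.    ] units [ 0.015 -0.013  0.442]
```

View pics/w13.png

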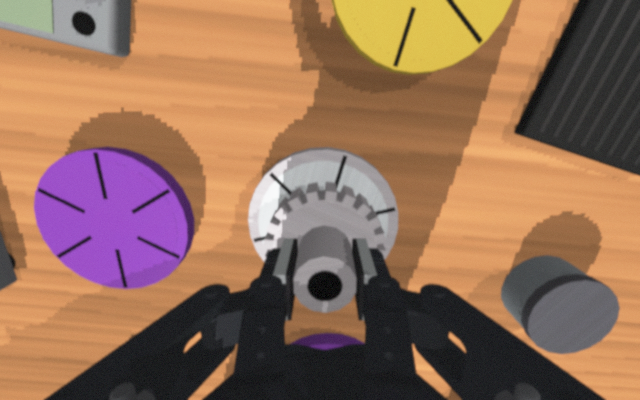

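The gear is over the turntable (325,240) and centred. Lowering it.

```bash
python3 -m handwheel '{"grip":[10,10,10,10],"offset":[[0,0,0.25],[0,0,0.13],[0,0,0.03],[0,0,0]],"spin":[0,0,0,0]}'
python3 -m handwheel '{"grip":[10,10,10],"offset":[[0,0,0.04],[0,0,0],[0,0,0]],"spin":[0,0,0]}'
```

```text
clock: 30.2
tool_pos: [0.4938, -0.0494, 0.0727]
tcp_rot: [3.137, 0.168, 0.001]
contact_force: [-5.5, 1.8, 15.8]
gripper_width: 0.0284
gripper_force: 52.7
clock: 30.58
tool_pos: [0.4938, -0.0494, 0.0726]
tcp_rot: [3.137, 0.168, 0.003]
contact_force: [-9.0, 1.1, 35.5]
gripper_width: 0.0285
gripper_force: 54.6
```

```bash
python3 -m handwheel '{"grip":[10,40,70,100,100,100,100,100,100,100],"offset":[[0,0,-0.06],[0,0,0],[0,0,0],[0,0,0],[0,0,-1],[0,0,-1],[0,0,-1],[0,0,-1],[0,0,-1],[0,0,0]],"spin":[0,0,0,0,0,0,0,0,0,0]}'
python3 - <<'E'
from h import *
from workcell import optics
s,f,W=wrist(); t=optics.grab_frame('top'); c2=optics.grab_frame('scene'); cv2.imwrite('pics/end.png',c2['color'][:,:,::-1])
Wt=cloud(t,t['T'])
for n,w in (('wrist',W),('top',Wt)):
  for nm,c,lo,hi in [('gear hub',(.494,-.049),.07,.085),('disc',(.494,-.049),.038,.05),('turn',(.494,-.049),.018,.03),('piston',(.658,.12),.08,.092),('block',(.459,.234),.055,.095),('mat',(.604,-.228),.006,.018),('onmat',(.604,-.228),.02,.1),('can',(.63,.275),.085,.1),('mug',(.783,-.073),.07,.09)]:
    p=sel(w,c,.07,lo,hi)
    if len(p)>15: print(n,nm,len(p),rect(p),circ(p))
E
```

```text
clock: 31.82
tool_pos: [0.4949, -0.0494, 0.2239]
tcp_rot: [3.137, 0.168, 0.006]
contact_force: [0.4, -0.6, -0.6]
gripper_width: 0.0854
gripper_force: 0.0
wrist gear hub 791 [492.4 -49.7  29.4  28.5   5. ] [492.3 -49.8  15. ]
wrist disc 2121 [492.2 -49.8  68.2  68.4  81.5] [492.  -50.   34.7]
wrist turn 2952 [493.7 -48.4  98.8  97.9   8.6] [493.6 -48.8  50. ]
wrist block 3130 [458.9 232.8  54.2  33.    6.5] [458.8 233.2  30.8]
wrist mat 9460 [ 604.  -228.6  101.   100.1   78.9] [ 603.9 -228.1   69.5]
top turn 65 [487.8 -10.4  73.8  16.2   7.1] [488.7 -17.9  36.9]
top piston 333 [655.3 117.6  50.   49.8  42.7] [655.7 117.4  26.3]
top block 303 [457.7 231.7  53.7  32.    7. ] [458.  230.9  30.1]
top mat 964 [ 608.4 -231.4  100.7  111.9   78.8] [ 604.7 -231.6   67.9]
top can 304 [627.4 271.9  49.1  45.9   4.1] [627.5 272.8  24.8]
top mug 238 [783.4 -71.   87.7  71.3  81.8] [776.8 -67.1  48.8]
```

View pics/end.png

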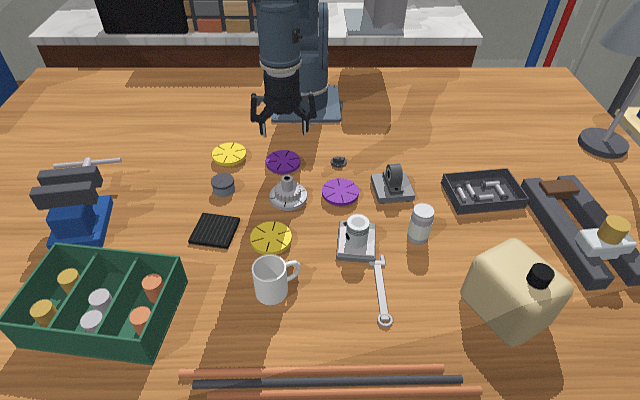

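The final view shows the gear on the turntable (288,190), the block on the plate (393,182) and the piston on the scale (357,235). The mat is empty and the can and mug have not moved.

```bash
python3 -c "
from workcell import bot
print(bot.sign_off())"
```

```text
the job is handed in; nothing more can be done
None
```

The job is handed in at about 32 s: the piston stands on the scale, the block on the plate and the gear on the turntable, all upright and measured within about 2 mm of the middle. The mat is empty, and the oil can and mug were not moved.

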